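# Deal the printing blocks out onto the inking pads

### The job

Take the stack of four wooden printing blocks apart from the top down and deal them out by turns, one at a time: the first to the tray with handles, the second to the plain tray, the third to the tray with handles, the last to the plain tray, so that every inking pad ends with one block. Set each block flat on a free pad, printing face down, centred and with its long side along the pad's, and let go of it. Leave the paint jar and the yellow pot standing where they are.

Things in the scene. Friction and masses are not known exactly. Their poses are not given: they have to be found in the camera images.
- block_1: Printing block: wooden block 60 long (its y) x 40 wide (its x) x 26 high; the lowest 4 mm is a dark printing face, set in 2 mm all round, which looks down. Shortest of the four; two dark diamonds on its back. Starts on top of the stack, on block_2. Origin: centre of its underside; z up. Weighs about 50 g.
- block_2: Printing block: wooden block 85 long (its y) x 45 wide (its x) x 26 high; the lowest 4 mm is a dark printing face, set in 2 mm all round, which looks down. Second shortest; two dark squares on its back. Starts second from the top, on block_3. Origin: centre of its underside; z up. Weighs about 75 g.
- block_3: Printing block: wooden block 110 long (its y) x 50 wide (its x) x 26 high; the lowest 4 mm is a dark printing face, set in 2 mm all round, which looks down. Second longest; three dark dots on its back. Starts third from the top, on block_4. Origin: centre of its underside; z up. Weighs about 105 g.
- block_4: Printing block: wooden block 135 long (its y) x 55 wide (its x) x 26 high; the lowest 4 mm is a dark printing face, set in 2 mm all round, which looks down. Longest; five dark squares on its back. Starts at the bottom of the stack, on a fixed cork board 8 mm thick. Origin: centre of its underside; z up. Weighs about 145 g.
- handled_tray: Fixed plywood tray, 226 (its x) x 190 (y), rim 12 high, holding two fixed grey inking pads side by side, each 85 (x) x 160 (y), long side along y, centred at x = -60 and +60, y = 0 in the tray's frame; their hard flat tops are 14 above the underside. Origin: centre of the underside, z up. Has a dark steel bar handle on each long side (y = -95, +95), sticking out 26.
- plain_tray: Fixed plywood tray, 226 (its x) x 190 (y), rim 12 high, holding two fixed grey inking pads side by side, each 85 (x) x 160 (y), long side along y, centred at x = -60 and +60, y = 0 in the tray's frame; their hard flat tops are 14 above the underside. Origin: centre of the underside, z up. Same tray, but without any handles.
- paint_jar: Bystander: closed green paint jar with a white cap, 64 across, 65 high. Origin: centre of its underside.
- water_pot: Bystander: empty yellow plastic pot, 70 across, 60 high. Origin: centre of its underside.
There are look-alikes about, which are no part of the job. Leave any blue or turquoise look-alike of the block_4 alone.

How it is judged:
On the way, in this order (a step that is already met when the one before it is completed fails the run):
1. block_1 (shortest block) lies released on a pad of the tray with handles ((x of block_1 in the frame of handled_tray between 0.045 and 0.075 m or x of block_1 in the frame of handled_tray between -0.075 and -0.045 m) and y of block_1 in the frame of handled_tray between -0.015 and 0.015 m and z of block_1 in the frame of handled_tray between 0.01 and 0.018 m and angle between the y axis of block_1 and the y axis of handled_tray, either way round below 0.2 rad and angle between block_1's own z axis and vertical below 0.08 rad and contact force between the fingers and block_1 below 0.1 N and linear speed of block_1 below 0.02 m/s), for 0.2 s.
2. block_2 (second shortest block) lies released on a pad of the plain tray ((x of block_2 in the frame of plain_tray between 0.045 and 0.075 m or x of block_2 in the frame of plain_tray between -0.075 and -0.045 m) and y of block_2 in the frame of plain_tray between -0.015 and 0.015 m and z of block_2 in the frame of plain_tray between 0.01 and 0.018 m and angle between the y axis of block_2 and the y axis of plain_tray, either way round below 0.2 rad and angle between block_2's own z axis and vertical below 0.08 rad and contact force between the fingers and block_2 below 0.1 N and linear speed of block_2 below 0.02 m/s), for 0.2 s.
3. block_3 (second longest block) lies released on a pad of the tray with handles ((x of block_3 in the frame of handled_tray between 0.045 and 0.075 m or x of block_3 in the frame of handled_tray between -0.075 and -0.045 m) and y of block_3 in the frame of handled_tray between -0.015 and 0.015 m and z of block_3 in the frame of handled_tray between 0.01 and 0.018 m and angle between the y axis of block_3 and the y axis of handled_tray, either way round below 0.2 rad and angle between block_3's own z axis and vertical below 0.08 rad and contact force between the fingers and block_3 below 0.1 N and linear speed of block_3 below 0.02 m/s), for 0.2 s.
At the end, for the whole second after the job is handed in: block_1 and block_3 on the two pads of the tray with handles, block_2 and block_4 on those of the plain tray, one per pad: within 15 mm of the pad's centre along each tray axis, underside within 4 mm of the pad's top, tilt under 0.08 rad, long side within 0.2 rad of the pad's, released, at rest (((x of block_1 in the frame of handled_tray between 0.045 and 0.075 m and x of block_3 in the frame of handled_tray between -0.075 and -0.045 m) or (x of block_1 in the frame of handled_tray between -0.075 and -0.045 m and x of block_3 in the frame of handled_tray between 0.045 and 0.075 m)) and y of block_1 in the frame of handled_tray between -0.015 and 0.015 m and z of block_1 in the frame of handled_tray between 0.01 and 0.018 m and angle between the y axis of each of block_1, block_3 and the y axis of handled_tray, either way round below 0.2 rad and angle between each of block_1, block_3, block_2, block_4's own z axis and vertical below 0.08 rad and contact force between the fingers and block_1 below 0.1 N and linear speed of each of block_1, block_3, block_2, block_4 below 0.02 m/s and y of block_3 in the frame of handled_tray between -0.015 and 0.015 m and z of block_3 in the frame of handled_tray between 0.01 and 0.018 m and contact force between the fingers and block_3 below 0.1 N and ((x of block_2 in the frame of plain_tray between 0.045 and 0.075 m and x of block_4 in the frame of plain_tray between -0.075 and -0.045 m) or (x of block_2 in the frame of plain_tray between -0.075 and -0.045 m and x of block_4 in the frame of plain_tray between 0.045 and 0.075 m)) and y of block_2 in the frame of plain_tray between -0.015 and 0.015 m and z of block_2 in the frame of plain_tray between 0.01 and 0.018 m and angle between the y axis of each of block_2, block_4 and the y axis of plain_tray, either way round below 0.2 rad and contact force between the fingers and block_2 below 0.1 N and y of block_4 in the frame of plain_tray between -0.015 and 0.015 m and z of block_4 in the frame of plain_tray between 0.01 and 0.018 m and contact force between the fingers and block_4 below 0.1 N); the robot touches nothing.
It fails at once if the paint jar is moved more than 20 mm or knocked over (distance of paint_jar from where it was at the start of the episode above 0.02 m or angle between paint_jar's own z axis and vertical above 0.3 rad).
It fails at once if the yellow pot is moved more than 20 mm or knocked over (distance of water_pot from where it was at the start of the episode above 0.02 m or angle between water_pot's own z axis and vertical above 0.3 rad).
It also fails if it takes over 128 s, if anything falls off the work surface, if the arm or the gripper's body presses on something with over 40 N, if the wrist force passes 120 N, or if a joint passes its speed limit or range.

### The arm

A 7-joint arm with a two-finger parallel gripper is mounted at the origin on the work surface. World frame = base frame: x ahead of the robot, y to its left, z up, the work surface at z = 0. Lengths are in m, angles in rad, forces in N, time in s.
With the tool pointing down it reaches from about 0.35 to 0.9 m from the base axis. Payload 8.1 kg.
Tool frame: the origin (TCP) lies midway between the tips of the shut fingers; the grasp point (between the pads) lies 19 mm behind it; z points along the fingers, y is the direction in which the jaws open and shut (so a half turn about z gives the same grasp; the last joint's range is limited). The gripper opens to 92 mm and grips with 3 to 60 N. Pads are 19 mm wide; open, the fingers measure 130 mm over their backs; the gripper's body (75 mm by 190 mm) begins 47 mm behind the grasp point.
Start: joints at [1.135, 0.434, 0.025, 1.573, -0.012, 1.134, -0.075], TCP at [0.204, -0.591, 0.227] pointing down, gripper open.
Joint ranges: [-2.62, 2.62], [-0.44, 2.09], [-1.27, 1.32], [0.08, 2.57], [-1.32, 4.46], [0.12, 2], [-2.74, 2.74]. Speed limits (rad/s): [2.22, 2.22, 3.01, 3.01, 3.14, 3.14, 3.14].

### API

Orientations are given as a unit quaternion [w, x, y, z].
In Python, from bench import observe, snapshot, camera_info, hand_in gives the robot as it stands.
- The arm moves only by the tool apply_moves, never from a script. Its argument "rows" is a list of rows, each a list of 6 numbers: the shift along the tool's x, y, z in m, then the turn, a rotation vector about the tool's x, y, z in rad. In form: [[dx, dy, dz, wx, wy, wz], ...]. A call has 1 to 8 rows; each row is the pose to reach, as a shift and turn from the pose commanded when the call began, along the tool's axes at that moment; what a row does not reach only later rows make up. A row lasts 1/8 s, in which the tool goes at most 62.5 mm and 10.7 degrees, less where a joint would pass 70% of its speed; a pose out of reach is approached as far as the arm can. A call with a gripper value outside its range is refused whole. "gripper" is the closure in counts, from 0 (fully open) to 255 (shut), set as the call begins (left out, the last holds). The fingers move at their own pace and stop on an object; "force" is the grip in N (left out, the last holds). Time passes only in rows, so rows that repeat a pose let the fingers close. It gives the time, the measured TCP pose, the force and the opening at its end, in the units of the state.
- observe(): the state, without advancing time (a new reading comes with each control period).
- snapshot(name): name is "scene" or "top" or "wrist"; returns the picture (384x512x3 uint8, red, green, blue); there is no depth.
- camera_info(name): a dict with "vertical_fov" (degrees; the focal length in pixels is half the picture's height over the tangent of half this angle, whatever the lens; pixels are square), "cx", "cy" (the principal point, pixels), "position" and "orientation" of the camera in the world; the wrist camera has in their place "hand_eye" (4x4, takes a point from camera to tool coordinates, whose origin is the TCP and whose axes are the flange's). Camera axes: x right, y down, z forward; pixel columns grow to the right and rows downward; lengths in m; the calibration is good to about 2 mm. A picture is of the moment at which its call begins: read the wrist's pose just before it. camera_info takes no time and is no camera call.
- hand_in(): hands the job in, once; it reports no verdict.
The state is a dict: "clock": time; "qpos": joint angles; "qd": joint speeds; "tau": joint torques, N m; "ee_pos": TCP position; "tcp_rot": TCP orientation; "force": force on the tool from outside, world axes, zero at the start; "ft_torque": the same for the moment, N m; "grip_width": finger opening in m.
Only numpy, scipy, OpenCV 4.12 (cv2) and the standard library are available. Lean on these libraries where they do the work, as an engineer would, in place of code of your own. Each camera call takes 0.05 s, during which the arm holds its last target. There are 200 camera calls.

## Working session

There is one attempt and no reset: what is moved stays moved. The work goes in short steps, Python scripts to look and compute and a tool call to move; the robot and the scene stay as the last step left them, time stands still between calls to the robot, and variables do not carry over. Pictures are saved under pics/ and viewed, about 12 in all and at most 16, crops included, and the job is handed in when it is done.

Besides the shell and the picture viewer there is one more tool, called as a command line: name --pt "numbers of a row" for each row, then --argument value for the rest. apply_moves: Moves the arm, as the interface text tells. Its arguments: {"type":"object","properties":{"rows":{"type":"array"},"gripper":{"type":"number"},"force":{"type":"number"}},"required":["rows"]}

```bash
mkdir -p pics; python3 - <<'E'
from bench import *
import cv2
s=observe();print(s)
for n in("top","scene"):
    c=camera_info(n);print(n,c)
    cv2.imwrite(f"pics/{n}0.png",cv2.resize(snapshot(n)[:,:,::-1],(800,600),interpolation=cv2.INTER_CUBIC))
print(camera_info("wrist"))
E
```

```text
{'clock': 0.0, 'qpos': array([ 1.13541223,  0.43521038,  0.0249762 ,  1.57409334, -0.01161039,
        1.13397713, -0.07511972]), 'qd': array([-1.48862065e-03, -4.58338628e-05, -1.18787799e-03,  1.84117198e-03,
        7.46790646e-04, -1.90554524e-03,  6.03824518e-04]), 'tau': array([-7.87079480e-04, -6.67848659e+01,  9.84308347e-01, -3.14468479e+01,
       -6.07571541e-02,  4.27750975e-02,  2.44200037e-04]), 'ee_pos': array([ 0.203956  , -0.59025325,  0.22595428]), 'tcp_rot': array([-7.47124740e-04,  9.86196476e-01,  1.65577521e-01, -1.92508377e-04]), 'force': array([-0.10179725,  0.70837344,  0.10140325]), 'ft_torque': array([ 0.03272616, -0.04123626,  0.02376369]), 'grip_width': 0.09209291677658298}
top {'vertical_fov': 46.884539530058944, 'cx': 253.0083908390257, 'cy': 195.57074678312847, 'position': array([0.45051161, 0.09478382, 1.51505265]), 'orientation': array([ 0.05253547, -0.70313407,  0.70740484, -0.04920264])}
scene {'vertical_fov': 57.5398202091837, 'cx': 253.9633902551727, 'cy': 192.72000176137286, 'position': array([1.17402713, 0.5961443 , 0.70528396]), 'orientation': array([-0.16414624,  0.35520645,  0.83447406, -0.38799154])}
{'vertical_fov': 58.871111163544064, 'cx': 259.8141180575482, 'cy': 189.0272225921707, 'hand_eye': array([[ 6.75231895e-04, -9.63604066e-01, -2.67332654e-01,
         7.12449030e-02],
       [ 9.99998600e-01,  2.41281795e-04,  1.65610457e-03,
         3.68811129e-04],
       [-1.53132660e-03, -2.67333398e-01,  9.63602880e-01,
        -1.58445859e-01],
       [ 0.00000000e+00,  0.00000000e+00,  0.00000000e+00,
         1.00000000e+00]])}
```

View pics/top0.png

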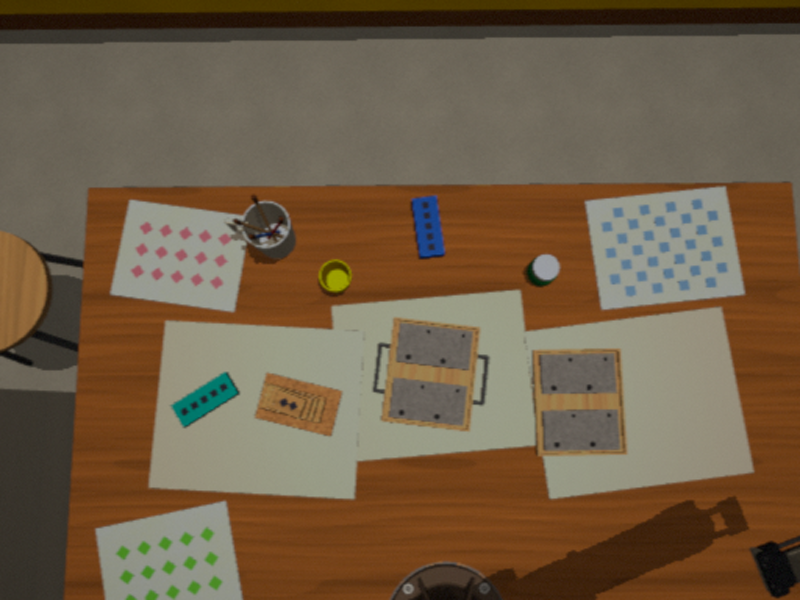

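View pics/scene0.png

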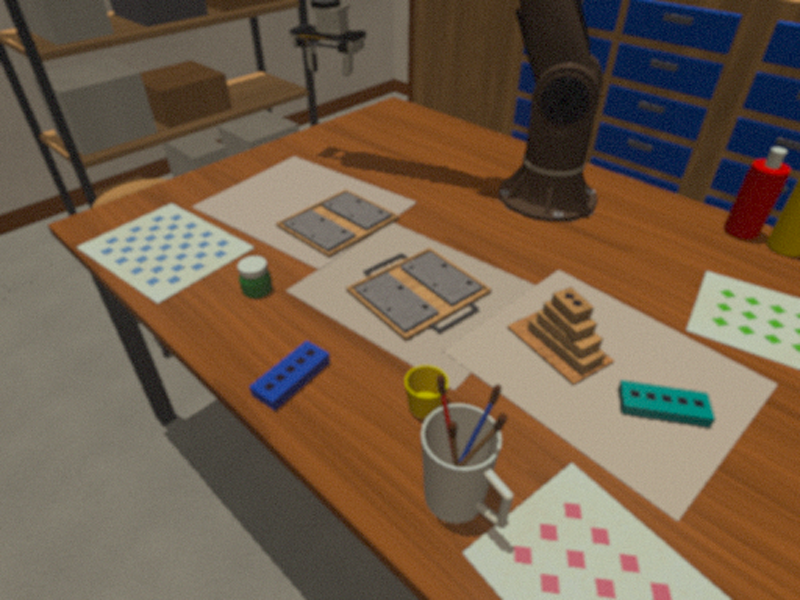

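The top view (800x600) shows the stack at about (297,404), the handled tray with bars at (432,374), the plain tray at (580,401), the yellow pot at (335,277) and the jar at (544,270). The blue (428,227) and turquoise (205,400) look-alikes are not part of the job; the wooden stepped stack on the cork board fits the description. I'll confirm that and read the corners in crops.

```bash
python3 - <<'E'
import cv2
from bench import *
im=snapshot("top")[:,:,::-1]
# native pixel = crop px /8 + offset ; trays /5
a=cv2.resize(im[225:295,155:230],(0,0),fx=8,fy=8,interpolation=cv2.INTER_CUBIC)
b=cv2.resize(im[190:305,235:405],None,fx=4.7,fy=4.7,interpolation=cv2.INTER_CUBIC)
cv2.imwrite("pics/a.png",a);cv2.imwrite("pics/b.png",b);print(a.shape,b.shape)
E
```

```text
(560, 600, 3) (540, 799, 3)
```

View pics/a.png

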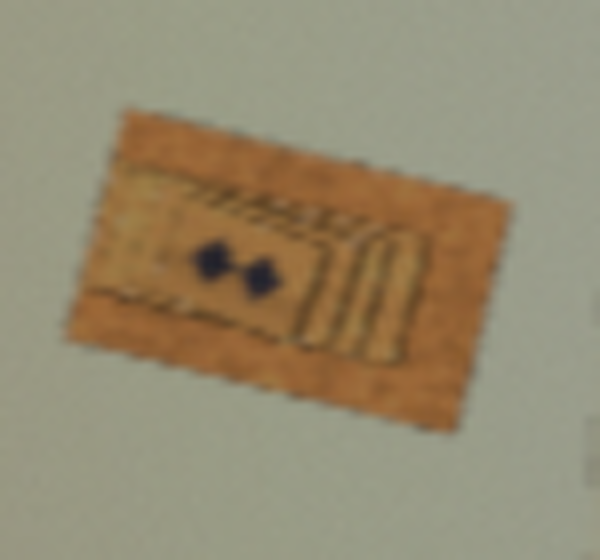

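View pics/b.png

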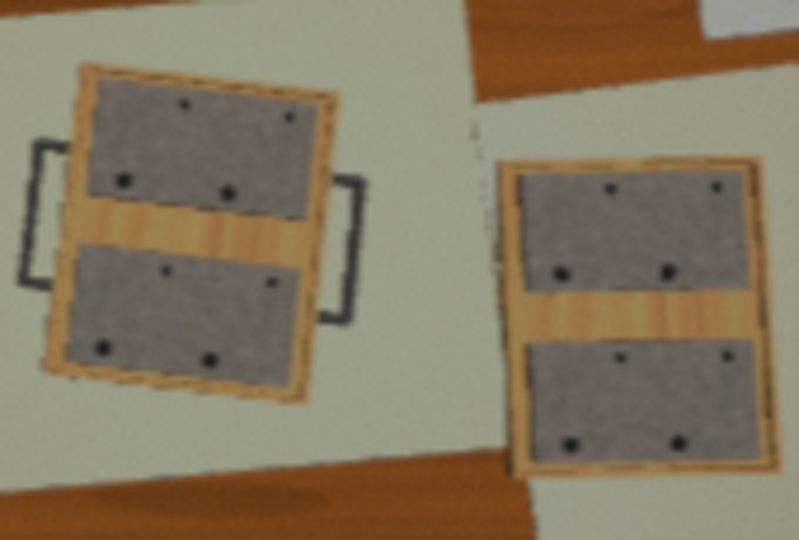

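The crop shows block_1 with its two diamonds at (213,260) and (262,280), on the steps of the wooden stack: this is the right stack. The second crop shows the pad corners clearly, with handles only on the left tray.

```bash
cat > h.py <<'E'
import numpy as np
from bench import *
from scipy.spatial.transform import Rotation as R
def rot(q): return R.from_quat(np.r_[q[1:],q[0]])
def pose(name,s=None):
    c=camera_info(name)
    f=192/np.tan(np.radians(c["vertical_fov"]/2))
    if name=="wrist":
        s=s or observe();T=np.array(c["hand_eye"]);r=rot(s["tcp_rot"])
        return f,c["cx"],c["cy"],r.apply(T[:3,3])+s["ee_pos"],r.as_matrix()@T[:3,:3]
    return f,c["cx"],c["cy"],np.array(c["position"]),rot(c["orientation"]).as_matrix()
def pix2w(name,p,z,s=None):
    f,cx,cy,o,M=pose(name,s);p=np.atleast_2d(p).astype(float)
    d=np.c_[(p[:,0]-cx)/f,(p[:,1]-cy)/f,np.ones(len(p))]@M.T
    return o+d*((z-o[2])/d[:,2])[:,None]
def w2pix(name,P,s=None):
    f,cx,cy,o,M=pose(name,s);d=(np.atleast_2d(P)-o)@M
    return d[:,:2]/d[:,2:]*f+[cx,cy]
def yaw(v): return (np.arctan2(v[1],v[0])+np.pi/2)%np.pi-np.pi/2
def goto(p,jaw):  # tool-frame shift & z-turn so that TCP at p, jaw (tool y) along yaw 'jaw', pointing down
    s=observe();r=rot(s["tcp_rot"]);y=r.as_matrix()[:,1]
    d=(jaw-np.arctan2(y[1],y[0])+np.pi/2)%np.pi-np.pi/2
    zt=r.as_matrix()[:,2]
    print("shift",np.round(r.inv().apply(np.array(p)-s["ee_pos"]),4),"turn_z",round(-d,3),"tilt",np.round(zt,4),"q7",round(s["qpos"][6],2))
E
python3 - <<'E'
from h import *
for n,cs in dict(Hup=[(97,80),(318,103),(303,218),(88,195)],Hlo=[(76,245),(300,268),(287,385),(65,360)],Pup=[(520,175),(745,170),(750,290),(525,292)],Plo=[(529,342),(755,340),(762,458),(532,463)]).items():
    w=pix2w("top",np.array(cs)/4.7+[235,190]-.5+.5/4.7,0.014)
    print(n,w.mean(0).round(4),"long yaw",yaw(w[1]+w[2]-w[0]-w[3]).round(3),"L",np.linalg.norm(w[1]-w[0]).round(3),"W",np.linalg.norm(w[2]-w[1]).round(3))
w=pix2w("top",np.array([(213,260),(262,280)])/8+[155,225]-.45,.112);print("b1",w,yaw(w[1]-w[0]))
w=pix2w("top",np.array([(130,108),(513,203),(460,432),(68,343)])/8+[155,225]-.45,.008);print("board",w.mean(0),yaw(w[1]-w[0]),yaw(w[2]-w[3]))
for n,p in dict(jar=(.545*1000,270),pot=(335,277)).items(): print(n,pix2w("top",np.array(p)*.64,.06))
w=pix2w("top",np.array([(213,260),(262,280)])/8+[155,225]-.45,.112).mean(0)
goto(w+[-.05,0,.25],0)
print(rot(observe()["tcp_rot"]).as_matrix().round(2))
E
```

```text
Hup [0.5795 0.0187 0.014 ] long yaw 1.459 L 0.161 W 0.084
Hlo [0.4611 0.0343 0.014 ] long yaw 1.459 L 0.161 W 0.083
Pup [ 0.5181 -0.2915  0.014 ] long yaw -1.561 L 0.162 W 0.086
Plo [ 0.3986 -0.2931  0.014 ] long yaw -1.561 L 0.161 W 0.082
b1 [[0.46029856 0.32758725 0.112     ]
 [0.45241582 0.30821118 0.112     ]] 1.1844169639654258
board [0.45629458 0.31123669 0.008     ] 1.3242859041614468 1.3463042913469265
jar [[ 0.73635571 -0.21948258  0.06      ]]
pot [[0.72412326 0.2297357  0.06      ]]
shift [ 0.4879 -0.7925 -0.135 ] turn_z -1.238 tilt [-5.0e-04  1.1e-03 -1.0e+00] q7 -0.08
[[ 0.95  0.33 -0.  ]
 [ 0.33 -0.95  0.  ]
 [-0.   -0.   -1.  ]]
```

Pad sizes come out right (161 x 84 mm). Next I move out towards the stack.

apply_moves --pt "0.345 -0.242 -0.07 0 0 -0.7" --pt "0.345 -0.242 -0.07 0 0 -0.7" --pt "0.345 -0.242 -0.07 0 0 -0.7" --pt "0.345 -0.242 -0.07 0 0 -0.7" --pt "0.345 -0.242 -0.07 0 0 -0.7" --pt "0.345 -0.242 -0.07 0 0 -0.7" --pt "0.345 -0.242 -0.07 0 0 -0.7" --pt "0.345 -0.242 -0.07 0 0 -0.7" --gripper 0

```text
clock: 1.15
ee_pos: [0.4539, -0.245, 0.2974]
tcp_rot: [0.0, 0.868, 0.497, 0.001]
force: [0.3, -1.3, -1.3]
grip_width: 0.0918
```

```bash
python3 -c "
from h import *
goto([.455,.312,.23],-.236);print(observe()['ee_pos'])"
```

```text
shift [ 0.4809 -0.2809  0.068 ] turn_z -0.294 tilt [ 0.0021  0.0011 -1.    ] q7 -0.21
[ 0.45391447 -0.24495485  0.29741173]
```

apply_moves --pt "0.4 -0.234 0 0 0 -0.294" --pt "0.4 -0.234 0 0 0 -0.294" --pt "0.4 -0.234 0 0 0 -0.294" --pt "0.4 -0.234 0 0 0 -0.294" --pt "0.4 -0.234 0 0 0 -0.294" --pt "0.4 -0.234 0 0 0 -0.294" --pt "0.4 -0.234 0 0 0 -0.294" --pt "0.481 -0.281 0.06 0 0 -0.294"

```text
clock: 2.15
ee_pos: [0.457, 0.2458, 0.2697]
tcp_rot: [0.001, 0.788, 0.615, 0.002]
force: [1.8, -0.2, -0.2]
grip_width: 0.0918
```

```bash
python3 -c "
from h import *
goto([.455,.312,.23],-.236);print(observe()['ee_pos'])"
```

```text
shift [ 0.0636 -0.0181  0.0398] turn_z -0.01 tilt [ 0.0036  0.0014 -1.    ] q7 -1.05
[0.4569578  0.24583236 0.26973572]
```

apply_moves --pt "0.064 -0.018 0.03 0 0 -0.01" --pt "0.064 -0.018 0.03 0 0 -0.01" --pt "0.064 -0.018 0.03 0 0 -0.01"

```text
clock: 2.52
ee_pos: [0.4537, 0.3099, 0.238]
tcp_rot: [0.0, 0.785, 0.62, -0.001]
force: [-0.0, -0.5, 0.4]
grip_width: 0.0919
```

```bash
python3 - <<'E'
from h import *
import cv2
s=observe();im=snapshot("wrist");print(s["ee_pos"],s["tcp_rot"].round(4))
cv2.imwrite("pics/w1.png",cv2.resize(im[:,:,::-1],(768,576),interpolation=cv2.INTER_CUBIC))
E
```

```text
[0.45372377 0.30990039 0.2379553 ] [ 1.000e-04  7.847e-01  6.199e-01 -8.000e-04]
```

View pics/w1.png

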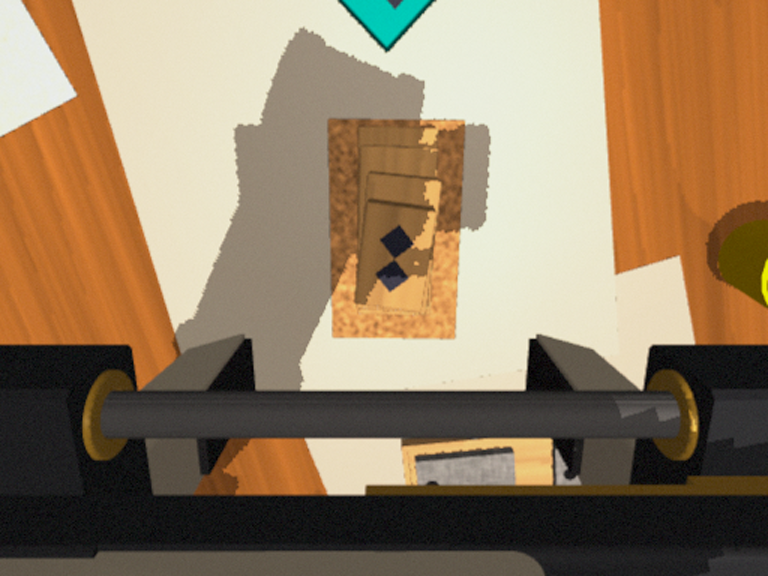

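The wrist view shows the stack at (395,220), with the blocks slightly twisted against one another, and diamonds at (397,241) and (391,276). An enlarged, contrast-equalised crop should give the edges.

```bash
python3 - <<'E'
from h import *
import cv2
im=cv2.imread("pics/w1.png")[105:355,315:475]
im=cv2.resize(im,None,fx=2.4*1.5/1.5,fy=2.4,interpolation=cv2.INTER_CUBIC)
l=cv2.cvtColor(im,cv2.COLOR_BGR2LAB);l[:,:,0]=cv2.createCLAHE(4,(4,4)).apply(l[:,:,0]);
cv2.imwrite("pics/w1c.png",cv2.cvtColor(l,cv2.COLOR_LAB2BGR))
E
```

```text
(no output)
```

View pics/w1c.png

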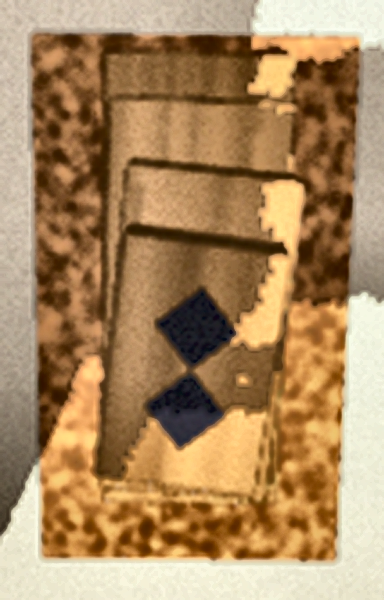

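```bash
python3 - <<'E'
from h import *
s=observe()
def m(c,z): return pix2w("wrist",(np.array(c,float)/2.4+[315,105])/1.5-.3,z,s)
d=m([(196,328),(185,410)],.112);print("b1",d.mean(0),yaw(d[0]-d[1]))
e=m([(127,228),(287,250),(262,497),(97,475)],.112);print(e.mean(0),yaw(e[0]-e[3]),yaw(e[1]-e[0])+np.pi/2,np.linalg.norm(e[0]-e[1]),np.linalg.norm(e[0]-e[3]))
e=m([(128,160),(303,180)],.086);print("b2",e,np.linalg.norm(e[0]-e[1]),yaw(e[1]-e[0]))
g=d.mean(0);goto([*g[:2],.089],yaw(d[0]-d[1])-np.pi/2)
E
```

```text
b1 [0.45809426 0.31484514 0.112     ] 1.2081538892678014
[0.45889417 0.3155105  0.112     ] 1.202884438070427 1.2001998904536328 0.03740814997878256 0.06037745071919794
b2 [[0.45414044 0.3644502  0.086     ]
 [0.49539332 0.34957207 0.086     ]] 0.04385383654726677 -0.34613695485515916
shift [0.0067 0.0023 0.1495] turn_z 0.127 tilt [-2.0e-04 -1.2e-03 -1.0e+00] q7 -1.18
```

apply_moves --pt "0.007 0.002 0.05 0 0 0.127" --pt "0.007 0.002 0.1 0 0 0.127" --pt "0.007 0.002 0.135 0 0 0.127" --pt "0.007 0.002 0.149 0 0 0.127" --pt "0.007 0.002 0.149 0 0 0.127"

```text
clock: 3.2
ee_pos: [0.458, 0.3157, 0.0901]
tcp_rot: [0.0, 0.823, 0.568, -0.0]
force: [-0.4, 0.1, 0.4]
grip_width: 0.0919
```

apply_moves --pt "0 0 0 0 0 0" --pt "0 0 0 0 0 0" --pt "0 0 0 0 0 0" --pt "0 0 0 0 0 0" --pt "0 0 0 0 0 0" --pt "0 0 0 0 0 0" --gripper 255 --force 15

```text
clock: 3.95
ee_pos: [0.4572, 0.3168, 0.0897]
tcp_rot: [0.0, 0.823, 0.569, -0.0]
force: [-0.2, -0.1, 0.5]
grip_width: 0.0393
```

apply_moves --pt "0 0 -0.03 0 0 0" --pt "0 0 -0.08 0 0 0" --pt "0 0 -0.08 0 0 0"

```text
clock: 4.32
ee_pos: [0.4587, 0.3187, 0.1732]
tcp_rot: [-0.0, 0.823, 0.569, 0.003]
force: [1.0, -0.4, -0.7]
grip_width: 0.0403
```

```bash
python3 - <<'E'
from h import *
print(observe()["grip_width"]);goto([.5795,.0187,.10],1.459-np.pi/2)
E
```

```text
0.04032839275171155
shift [-0.2384  0.2187  0.0726] turn_z -0.249 tilt [ 0.005  0.004 -1.   ] q7 -1.36
```

apply_moves --pt "-0.238 0.219 0 0 0 -0.25" --pt "-0.238 0.219 0 0 0 -0.25" --pt "-0.238 0.219 0 0 0 -0.25" --pt "-0.238 0.219 0 0 0 -0.25" --pt "-0.238 0.219 0.05 0 0 -0.25" --pt "-0.238 0.219 0.07 0 0 -0.25" --pt "-0.238 0.219 0.07 0 0 -0.25" --pt "-0.238 0.219 0.07 0 0 -0.25"

```text
clock: 5.32
ee_pos: [0.5778, 0.0186, 0.1002]
tcp_rot: [-0.0, 0.745, 0.667, 0.0]
force: [0.6, 0.5, -0.5]
grip_width: 0.0397
```

```bash
python3 - <<'E'
from h import *
import cv2
s=observe();im=snapshot("wrist");print(s["ee_pos"])
P=np.array([[.5795,.0187,.014],[.4611,.0343,.014]]);print("pads px(x1.5)",w2pix("wrist",P,s)*1.5)
cv2.imwrite("pics/w2.png",cv2.resize(im[:,:,::-1],(768,576),interpolation=cv2.INTER_CUBIC))
goto([.5795,.0187,.018],1.459-np.pi/2)
E
```

```text
[0.57784822 0.01858292 0.100176  ]
pads px(x1.5) [[393.47749932 289.06783029]
 [153.54544981 283.99163956]]
shift [-0.0002  0.0012  0.0828] turn_z 0.003 tilt [ 0.0012  0.0012 -1.    ] q7 -0.6
```

View pics/w2.png

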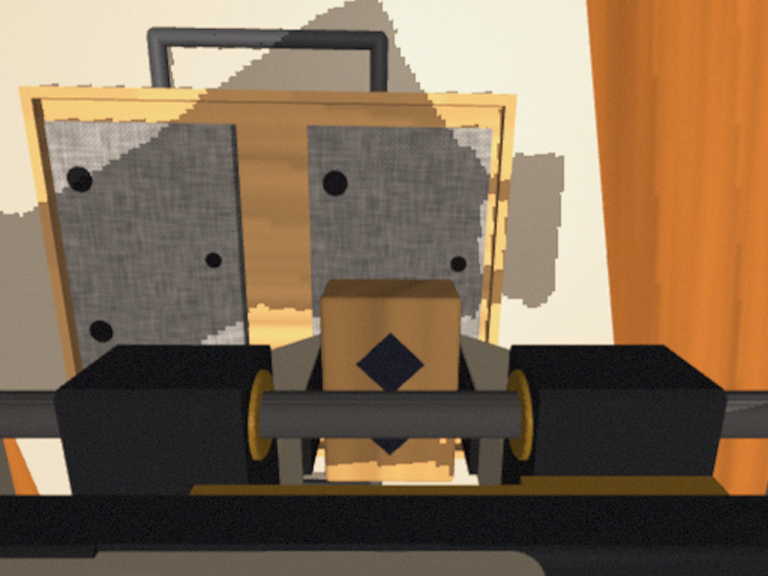

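```bash
python3 - <<'E'
from h import *
s=observe();r=rot(s["tcp_rot"]);z=s["ee_pos"][2]
q=pix2w("wrist",np.array([(321,297),(460,297),(454,480),(327,480)])/1.5-.2,z+.023,s)
print("block top corners in tool",r.inv().apply(q-s["ee_pos"]).round(4).tolist())
q=pix2w("wrist",np.array([(308,126),(490,129)])/1.5-.2,.014,s);c=np.array([.5795,.0187]);a=1.459
u=np.array([np.cos(a),np.sin(a)]);v=np.array([np.sin(a),-np.cos(a)])
print("pad end corners in pad frame (v,u)",[( (p[:2]-c)@v,(p[:2]-c)@u) for p in q])
E
```

```text
block top corners in tool [[0.0297, -0.0195, -0.023], [0.0297, 0.0191, -0.0229], [-0.0293, 0.0195, -0.023], [-0.0293, -0.0197, -0.0231]]
pad end corners in pad frame (v,u) [(np.float64(-0.039404331262185524), np.float64(0.07824860797330509)), (np.float64(0.04428112574579327), np.float64(0.07724639785005555))]
```

apply_moves --pt "0 0.002 0.045 0 0 0" --pt "0 0.002 0.07 0 0 0" --pt "0 0.002 0.08 0 0 0" --pt "0 0.002 0.0815 0 0 0" --pt "0 0.002 0.0815 0 0 0"

```text
clock: 6.0
ee_pos: [0.5809, 0.0171, 0.0195]
tcp_rot: [0.001, 0.745, 0.667, 0.001]
force: [1.1, 0.5, -1.6]
grip_width: 0.0395
```

apply_moves --pt "0 0 0 0 0 0" --pt "0 0 0 0 0 0" --pt "0 0 0 0 0 0" --pt "0 0 0 0 0 0" --pt "0 0 0 0 0 0" --pt "0 0 0 0 0 0" --gripper 60

```text
clock: 6.75
ee_pos: [0.58, 0.0166, 0.0181]
tcp_rot: [-0.0, 0.745, 0.667, -0.0]
force: [-0.2, 0.7, -0.1]
grip_width: 0.0703
```

apply_moves --pt "0 0 -0.02 0 0 0" --pt "0 0 -0.06 0 0 0" --pt "0 0 -0.12 0 0 0" --pt "0 0 -0.17 0 0 0" --pt "0 0 -0.18 0 0 0" --pt "0 0 -0.18 0 0 0"

```text
clock: 7.5
ee_pos: [0.5802, 0.0166, 0.1993]
tcp_rot: [0.001, 0.745, 0.667, 0.001]
force: [-1.2, 1.1, -0.6]
grip_width: 0.0703
```

```bash
python3 - <<'E'
from h import *
goto([.4575,.3125,.215],1.24-np.pi/2)
E
```

```text
shift [ 0.2805 -0.1548 -0.016 ] turn_z 0.22 tilt [ 1.8e-03 -3.0e-04 -1.0e+00] q7 -0.52
```

apply_moves --pt "0.28 -0.155 -0.02 0 0 0.22" --pt "0.28 -0.155 -0.02 0 0 0.22" --pt "0.28 -0.155 -0.02 0 0 0.22" --pt "0.28 -0.155 -0.02 0 0 0.22" --pt "0.28 -0.155 -0.02 0 0 0.22" --pt "0.28 -0.155 -0.02 0 0 0.22" --pt "0.28 -0.155 -0.02 0 0 0.22" --pt "0.28 -0.155 -0.02 0 0 0.22" --gripper 0

```text
clock: 8.5
ee_pos: [0.4578, 0.3099, 0.2172]
tcp_rot: [0.0, 0.815, 0.58, -0.001]
force: [-0.1, -0.0, 0.5]
grip_width: 0.0916
```

```bash
cat > crop.py <<'E'
import sys,cv2
from h import *
n=sys.argv[1];s=observe();im=snapshot("wrist")[:,:,::-1]
# native = crop/5 + (210,70)
im=cv2.resize(im[70:235,200:330],None,fx=3.6,fy=3.6,interpolation=cv2.INTER_CUBIC)
l=cv2.cvtColor(im,cv2.COLOR_BGR2LAB);l[:,:,0]=cv2.createCLAHE(4,(4,4)).apply(l[:,:,0])
cv2.imwrite(f"pics/{n}.png",cv2.cvtColor(l,cv2.COLOR_LAB2BGR));print(s["ee_pos"],s["tcp_rot"],s["grip_width"])
E
python3 crop.py c2
```

```text
[0.45781495 0.30986913 0.21716294] [ 4.72185189e-04  8.14689528e-01  5.79896364e-01 -9.78526127e-04] 0.09164415684039064
```

View pics/c2.png

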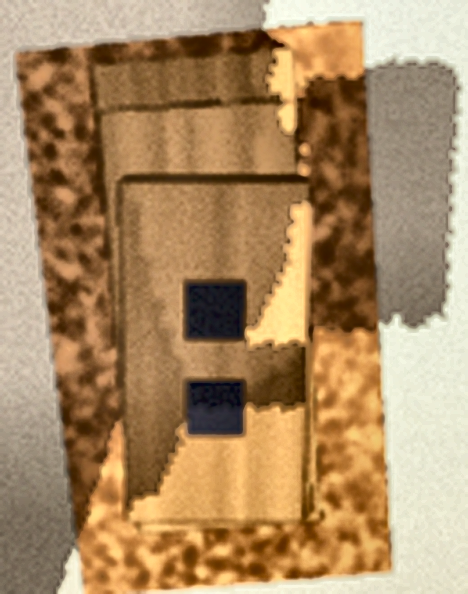

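Block_2, with its two squares at (216,311) and (216,408), is undisturbed and nearly aligned with the tool; its corners are (121,178), (308,178), (305,520), (127,522).

```bash
cat > blk.py <<'E'
from h import *
def blk(cs,mk,z,f=3.6,off=(200,70),tcpz=None):
    s=observe();m=lambda c:pix2w("wrist",np.array(c,float)/f+off-.35,z,s)
    e=m(cs);k=m(mk);g=(e.mean(0)+k.mean(0))/2;a=yaw(e[0]+e[1]-e[2]-e[3])
    print("corners",e.mean(0).round(4),"marks",k.mean(0).round(4),"yaw",a.round(3),yaw(k[0]-k[-1]).round(3),"LW",np.linalg.norm(e[0]-e[3]).round(4),np.linalg.norm(e[0]-e[1]).round(4))
    goto([*g[:2],tcpz],a-np.pi/2)
E
python3 -c "
from blk import *
blk([(121,178),(308,178),(305,520),(127,522)],[(216,311),(216,408)],.086,tcpz=.0635)"
```

```text
corners [0.4605 0.3182 0.086 ] marks [0.4603 0.3172 0.086 ] yaw 1.241 1.237 LW 0.0848 0.0434
shift [ 0.0084 -0.0002  0.1539] turn_z -0.005 tilt [-7.0e-04 -1.6e-03 -1.0e+00] q7 -1.3
```

apply_moves --pt "0.008 0 0.05 0 0 0" --pt "0.008 0 0.1 0 0 0" --pt "0.008 0 0.14 0 0 0" --pt "0.008 0 0.153 0 0 0" --pt "0.008 0 0.153 0 0 0"

```text
clock: 9.18
ee_pos: [0.46, 0.3188, 0.0651]
tcp_rot: [0.0, 0.814, 0.58, -0.0]
force: [-0.1, -0.0, -0.3]
grip_width: 0.0914
```

apply_moves --pt "0 0 0 0 0 0" --pt "0 0 0 0 0 0" --pt "0 0 0 0 0 0" --pt "0 0 0 0 0 0" --pt "0 0 0 0 0 0" --pt "0 0 0 0 0 0" --gripper 255 --force 18

```text
clock: 9.93
ee_pos: [0.4597, 0.3196, 0.0653]
tcp_rot: [0.0, 0.814, 0.581, 0.0]
force: [0.3, -1.2, 2.8]
grip_width: 0.0445
```

apply_moves --pt "0 0 -0.03 0 0 0" --pt "0 0 -0.08 0 0 0" --pt "0 0 -0.11 0 0 0" --pt "0 0 -0.11 0 0 0"

```text
clock: 10.42
ee_pos: [0.4606, 0.3207, 0.1774]
tcp_rot: [0.0, 0.814, 0.581, 0.002]
force: [0.6, -0.1, -0.7]
grip_width: 0.0447
```

```bash
python3 - <<'E'
from h import *
goto([.5181,-.2915,.17],-1.561+np.pi/2)
E
```

```text
shift [-0.5602  0.2534  0.0061] turn_z -0.341 tilt [ 0.0035  0.0024 -1.    ] q7 -1.34
```

apply_moves --pt "-0.56 0.253 0 0 0 -0.34" --pt "-0.56 0.253 0 0 0 -0.34" --pt "-0.56 0.253 0 0 0 -0.34" --pt "-0.56 0.253 0 0 0 -0.34" --pt "-0.56 0.253 0 0 0 -0.34" --pt "-0.56 0.253 0 0 0 -0.34" --pt "-0.56 0.253 0 0 0 -0.34" --pt "-0.56 0.253 0 0 0 -0.34"

```text
clock: 11.42
ee_pos: [0.5054, -0.1803, 0.1741]
tcp_rot: [-0.001, 0.704, 0.71, -0.0]
force: [2.2, 0.0, -0.9]
grip_width: 0.0451
```

```bash
python3 - <<'E'
from h import *
goto([.5181,-.2915,.10],-1.561+np.pi/2)
E
```

```text
shift [-0.1113  0.0118  0.074 ] turn_z -0.001 tilt [-1.4e-03  4.0e-04 -1.0e+00] q7 -0.05
```

apply_moves --pt "-0.111 0.012 0.01 0 0 0" --pt "-0.111 0.012 0.04 0 0 0" --pt "-0.111 0.012 0.074 0 0 0" --pt "-0.111 0.012 0.074 0 0 0" --pt "-0.111 0.012 0.074 0 0 0"

```text
clock: 12.05
ee_pos: [0.5197, -0.288, 0.1018]
tcp_rot: [-0.0, 0.703, 0.711, 0.0]
force: [-0.3, -1.0, -0.6]
grip_width: 0.0448
```

```bash
python3 - <<'E'
from h import *
import cv2
s=observe();im=snapshot("wrist");print(s["ee_pos"])
cv2.imwrite("pics/w3.png",cv2.resize(im[:,:,::-1],(768,576),interpolation=cv2.INTER_CUBIC))
goto([.5181,-.2915,.0192],-1.561+np.pi/2)
E
```

```text
[ 0.51968195 -0.28804342  0.10180747]
shift [-0.0033 -0.0022  0.0832] turn_z 0.001 tilt [ 1.4e-03 -2.0e-04 -1.0e+00] q7 0.07
```

View pics/w3.png

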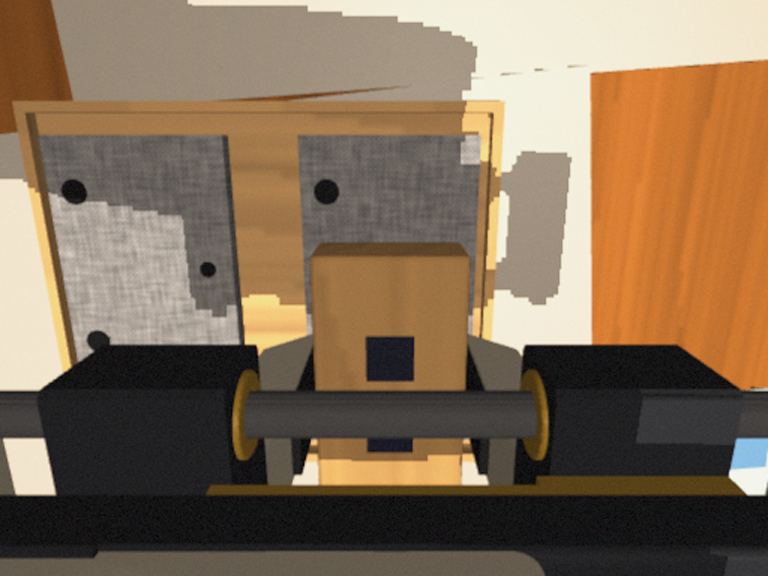

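Block_2 hangs level over the plain tray's far pad; pad corners are at (299,136) and (480,136), the block's top edge from (313,255) to (470,255).

```bash
python3 - <<'E'
from h import *
s=observe();r=rot(s["tcp_rot"]);z=s["ee_pos"][2]
t=lambda px,zz: r.inv().apply(pix2w("wrist",np.array(px)/1.5-.2,zz,s)-s["ee_pos"]).round(4)[:,:2]
b=t([(313,255),(470,255)],z+.021);p=t([(299,136),(480,136)],.014)
print(b,p);print("block centre",b.mean(0)-[.0425,0],"pad centre",p.mean(0)-[.08,0])
E
```

```text
[[ 0.0412 -0.0216]
 [ 0.0413  0.0216]] [[ 0.0738 -0.0427]
 [ 0.0738  0.0414]]
block centre [-0.00125  0.     ] pad centre [-0.0062  -0.00065]
```

apply_moves --pt "-0.004 -0.001 0.045 0 0 0" --pt "-0.004 -0.001 0.07 0 0 0" --pt "-0.004 -0.001 0.08 0 0 0" --pt "-0.004 -0.001 0.082 0 0 0" --pt "-0.004 -0.001 0.082 0 0 0"

```text
clock: 12.72
ee_pos: [0.5191, -0.2932, 0.0205]
tcp_rot: [0.001, 0.704, 0.71, 0.0]
force: [0.1, -0.5, -0.6]
grip_width: 0.0447
```

apply_moves --pt "0 0 0 0 0 0" --pt "0 0 0 0 0 0" --pt "0 0 0 0 0 0" --pt "0 0 0 0 0 0" --pt "0 0 0 0 0 0" --pt "0 0 0 0 0 0" --gripper 45

```text
clock: 13.48
ee_pos: [0.5182, -0.2931, 0.0192]
tcp_rot: [-0.0, 0.704, 0.71, -0.0]
force: [-0.2, 0.1, -1.0]
grip_width: 0.0758
```

apply_moves --pt "0 0 -0.02 0 0 0" --pt "0 0 -0.06 0 0 0" --pt "0 0 -0.12 0 0 0" --pt "0 0 -0.17 0 0 0" --pt "0 0 -0.17 0 0 0"

```text
clock: 14.1
ee_pos: [0.5209, -0.2935, 0.1951]
tcp_rot: [0.004, 0.704, 0.71, 0.001]
force: [0.3, -1.0, -1.2]
grip_width: 0.0753
```

```bash
python3 - <<'E'
from h import *
goto([.4585,.312,.19],1.29-np.pi/2)
E
```

```text
shift [ 0.6061 -0.0569  0.0022] turn_z 0.29 tilt [ 0.008  -0.0039 -1.    ] q7 0.14
```

apply_moves --pt "0.606 -0.057 0 0 0 0.29" --pt "0.606 -0.057 0 0 0 0.29" --pt "0.606 -0.057 0 0 0 0.29" --pt "0.606 -0.057 0 0 0 0.29" --pt "0.606 -0.057 0 0 0 0.29" --pt "0.606 -0.057 0 0 0 0.29" --pt "0.606 -0.057 0 0 0 0.29" --pt "0.606 -0.057 0 0 0 0.29" --gripper 0

```text
clock: 15.1
ee_pos: [0.4662, 0.2059, 0.1894]
tcp_rot: [0.0, 0.799, 0.601, -0.0]
force: [0.8, -0.4, 0.2]
grip_width: 0.0917
```

```bash
python3 - <<'E'
from h import *
goto([.4585,.312,.195],1.29-np.pi/2)
E
```

```text
shift [ 0.0998 -0.0369 -0.0057] turn_z -0.0 tilt [ 1.e-04 -5.e-04 -1.e+00] q7 -1.1
```

apply_moves --pt "0.1 -0.037 -0.006 0 0 0" --pt "0.1 -0.037 -0.006 0 0 0" --pt "0.1 -0.037 -0.006 0 0 0" --pt "0.1 -0.037 -0.006 0 0 0"

```text
clock: 15.6
ee_pos: [0.4589, 0.3098, 0.1949]
tcp_rot: [0.0, 0.799, 0.601, -0.001]
force: [-0.3, -1.0, 0.5]
grip_width: 0.0918
```

```bash
python3 crop.py c3
```

```text
[0.45892781 0.30977807 0.19488164] [ 3.08350469e-04  7.99117499e-01  6.01174509e-01 -5.80890149e-04] 0.09180970437469113
```

View pics/c3.png

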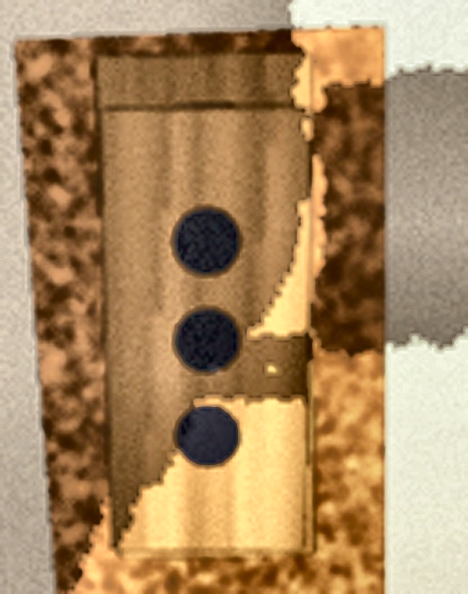

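Block_3 shows three dots at (207,241), (208,340), (208,436) and corners (101,108), (311,104), (308,548), (113,551).

```bash
python3 -c "
from blk import *
blk([(101,108),(311,104),(308,548),(113,551)],[(207,241),(208,340),(208,436)],.060,tcpz=.0385)"
```

```text
corners [0.4607 0.3214 0.06  ] marks [0.4604 0.3211 0.06  ] yaw 1.297 1.292 LW 0.1096 0.0486
shift [ 0.0123 -0.0021  0.1563] turn_z -0.009 tilt [-4.0e-04 -1.5e-03 -1.0e+00] q7 -1.29
```

apply_moves --pt "0.012 -0.002 0.05 0 0 -0.005" --pt "0.012 -0.002 0.1 0 0 -0.005" --pt "0.012 -0.002 0.14 0 0 -0.005" --pt "0.012 -0.002 0.156 0 0 -0.005" --pt "0.012 -0.002 0.156 0 0 -0.005"

```text
clock: 16.27
ee_pos: [0.4607, 0.3216, 0.0389]
tcp_rot: [0.0, 0.798, 0.603, -0.001]
force: [0.4, 0.6, 0.9]
grip_width: 0.0919
```

apply_moves --pt "0 0 0 0 0 0" --pt "0 0 0 0 0 0" --pt "0 0 0 0 0 0" --pt "0 0 0 0 0 0" --pt "0 0 0 0 0 0" --pt "0 0 0 0 0 0" --gripper 255 --force 20

```text
clock: 17.02
ee_pos: [0.4606, 0.3227, 0.0394]
tcp_rot: [0.0, 0.798, 0.603, 0.0]
force: [-0.6, -1.2, 3.9]
grip_width: 0.0498
```

apply_moves --pt "0 0 -0.03 0 0 0" --pt "0 0 -0.08 0 0 0" --pt "0 0 -0.11 0 0 0" --pt "0 0 -0.11 0 0 0"

```text
clock: 17.52
ee_pos: [0.4615, 0.3237, 0.1513]
tcp_rot: [0.0, 0.798, 0.603, 0.002]
force: [-0.2, -0.6, -2.4]
grip_width: 0.05
```

```bash
python3 - <<'E'
from h import *
goto([.462,.033,.10],1.459-np.pi/2)
E
```

```text
shift [-0.2797  0.0796  0.0506] turn_z -0.164 tilt [ 0.0033  0.0023 -1.    ] q7 -1.34
```

apply_moves --pt "-0.28 0.08 0 0 0 -0.16" --pt "-0.28 0.08 0 0 0 -0.16" --pt "-0.28 0.08 0 0 0 -0.16" --pt "-0.28 0.08 0 0 0 -0.16" --pt "-0.28 0.08 0 0 0 -0.16" --pt "-0.28 0.08 0.03 0 0 -0.16" --pt "-0.28 0.08 0.05 0 0 -0.16" --pt "-0.28 0.08 0.05 0 0 -0.16"

```text
clock: 18.52
ee_pos: [0.4593, 0.031, 0.0972]
tcp_rot: [-0.001, 0.747, 0.665, -0.002]
force: [-0.3, -0.1, -0.1]
grip_width: 0.0499
```

```bash
python3 - <<'E'
from h import *
import cv2
s=observe();im=snapshot("wrist");print(s["ee_pos"])
cv2.imwrite("pics/w4.png",cv2.resize(im[:,:,::-1],(768,576),interpolation=cv2.INTER_CUBIC))
goto([.462,.033,.0195],1.459-np.pi/2)
E
```

```text
[0.45928725 0.03099129 0.09719065]
shift [0.0018 0.0019 0.0788] turn_z -0.004 tilt [-2.7e-03  1.0e-04 -1.0e+00] q7 -0.71
```

View pics/w4.png

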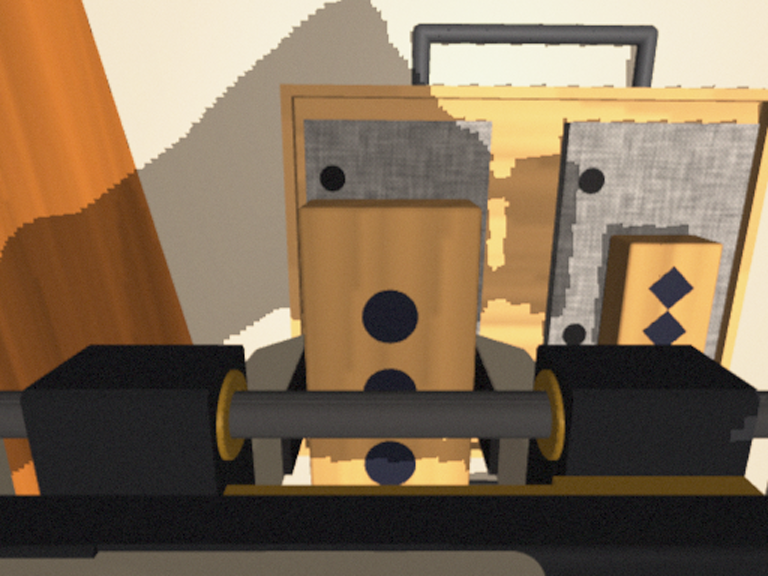

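Block_1 lies well on its pad at right (diamonds (670,287)); block_3 hangs aligned over the near pad, whose corners are at (303,121) and (491,123).

```bash
python3 - <<'E'
from h import *
s=observe();r=rot(s["tcp_rot"]);z=s["ee_pos"][2]
t=lambda px,zz: r.inv().apply(pix2w("wrist",np.array(px)/1.5-.2,zz,s)-s["ee_pos"]).round(4)[:,:2]
b=t([(300,206),(482,206)],z+.021);p=t([(303,121),(491,123)],.014)
print("block centre",b.mean(0)-[.055,0],"pad centre",p.mean(0)-[.08,0])
k=t([(670,287),(665,330)],.04);print("b1",k.mean(0),"other pad centre by tray",p.mean(0)-[.08,-.12],k[0]-k[1])
E
```

```text
block centre [-0.00035 -0.0001 ] pad centre [-0.0002  0.0029]
b1 [-0.0005  0.1236] other pad centre by tray [-0.0002  0.1229] [ 0.0202 -0.0008]
```

Block_1 measures within 1 mm of its pad centre. Placing block_3.

apply_moves --pt "0 0.003 0.045 0 0 0" --pt "0 0.003 0.068 0 0 0" --pt "0 0.003 0.076 0 0 0" --pt "0 0.003 0.078 0 0 0" --pt "0 0.003 0.078 0 0 0"

```text
clock: 19.2
ee_pos: [0.4649, 0.0313, 0.022]
tcp_rot: [0.0, 0.747, 0.665, 0.001]
force: [0.3, -0.2, -1.8]
grip_width: 0.0495
```

apply_moves --pt "0 0 0 0 0 0" --pt "0 0 0 0 0 0" --pt "0 0 0 0 0 0" --pt "0 0 0 0 0 0" --pt "0 0 0 0 0 0" --pt "0 0 0 0 0 0" --gripper 40

```text
clock: 19.95
ee_pos: [0.4642, 0.0311, 0.0212]
tcp_rot: [-0.0, 0.747, 0.665, -0.0]
force: [-0.8, 0.2, -0.5]
grip_width: 0.0773
```

apply_moves --pt "0 0 -0.02 0 0 0" --pt "0 0 -0.06 0 0 0" --pt "0 0 -0.12 0 0 0" --pt "0 0 -0.16 0 0 0" --pt "0 0 -0.16 0 0 0"

```text
clock: 20.58
ee_pos: [0.466, 0.0315, 0.184]
tcp_rot: [0.002, 0.747, 0.665, 0.002]
force: [0.2, -0.7, -0.4]
grip_width: 0.0774
```

```bash
python3 - <<'E'
from h import *
goto([.4585,.305,.185],1.335-np.pi/2)
E
```

```text
shift [ 0.2707 -0.0393 -0.0011] turn_z 0.119 tilt [ 5.7e-03 -2.0e-04 -1.0e+00] q7 -0.59
```

apply_moves --pt "0.27 -0.039 0 0 0 0.12" --pt "0.27 -0.039 0 0 0 0.12" --pt "0.27 -0.039 0 0 0 0.12" --pt "0.27 -0.039 0 0 0 0.12" --pt "0.27 -0.039 0 0 0 0.12" --pt "0.27 -0.039 0 0 0 0.12" --pt "0.27 -0.039 0 0 0 0.12" --gripper 0

```text
clock: 21.45
ee_pos: [0.4567, 0.3022, 0.1802]
tcp_rot: [0.0, 0.786, 0.619, -0.001]
force: [0.0, -0.0, -0.6]
grip_width: 0.0918
```

```bash
python3 crop.py c4
```

```text
[0.45667218 0.30223005 0.18021254] [ 4.27297502e-04  7.85692197e-01  6.18616699e-01 -9.84037335e-04] 0.09183543856494933
```

View pics/c4.png

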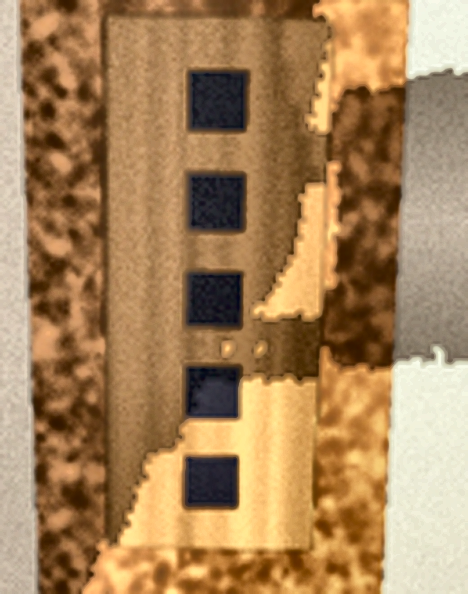

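Block_4 shows five squares from (218,100) to (211,483), middle one (214,298), and corners (105,17), (329,19), (314,549), (108,546).

```bash
python3 -c "
from blk import *
blk([(105,17),(329,19),(314,549),(108,546)],[(218,100),(217,202),(214,298),(213,391),(211,483)],.034,tcpz=.0135)"
```

```text
corners [0.461  0.3217 0.034 ] marks [0.4611 0.3216 0.034 ] yaw 1.322 1.315 LW 0.1333 0.0529
shift [ 0.0204 -0.0007  0.1669] turn_z 0.011 tilt [-7.0e-04 -1.8e-03 -1.0e+00] q7 -1.27
```

apply_moves --pt "0.02 -0.001 0.06 0 0 0.013" --pt "0.02 -0.001 0.11 0 0 0.013" --pt "0.02 -0.001 0.15 0 0 0.013" --pt "0.02 -0.001 0.165 0 0 0.013" --pt "0.02 -0.001 0.165 0 0 0.013"

```text
clock: 22.12
ee_pos: [0.4606, 0.3225, 0.0161]
tcp_rot: [0.0, 0.79, 0.613, -0.001]
force: [-0.2, -0.0, 0.3]
grip_width: 0.092
```

apply_moves --pt "0 0 0 0 0 0" --pt "0 0 0 0 0 0" --pt "0 0 0 0 0 0" --pt "0 0 0 0 0 0" --pt "0 0 0 0 0 0" --pt "0 0 0 0 0 0" --gripper 255 --force 25

```text
clock: 22.88
ee_pos: [0.4606, 0.3236, 0.0165]
tcp_rot: [0.0, 0.79, 0.614, 0.0]
force: [-1.0, -1.9, 6.0]
grip_width: 0.0545
```

apply_moves --pt "0 0 -0.03 0 0 0" --pt "0 0 -0.08 0 0 0" --pt "0 0 -0.13 0 0 0" --pt "0 0 -0.13 0 0 0"

```text
clock: 23.38
ee_pos: [0.4618, 0.3254, 0.1497]
tcp_rot: [-0.0, 0.789, 0.614, 0.003]
force: [0.0, 0.2, -1.9]
grip_width: 0.0548
```

```bash
python3 - <<'E'
from h import *
goto([.3986,-.2931,.15],-1.561+np.pi/2)
E
```

```text
shift [-0.615   0.0912 -0.0031] turn_z -0.259 tilt [ 0.0049  0.0039 -1.    ] q7 -1.34
```

apply_moves --pt "-0.615 0.091 0 0 0 -0.26" --pt "-0.615 0.091 0 0 0 -0.26" --pt "-0.615 0.091 0 0 0 -0.26" --pt "-0.615 0.091 0 0 0 -0.26" --pt "-0.615 0.091 0 0 0 -0.26" --pt "-0.615 0.091 0 0 0 -0.26" --pt "-0.615 0.091 0 0 0 -0.26" --pt "-0.615 0.091 0 0 0 -0.26"

```text
clock: 24.38
ee_pos: [0.4081, -0.1759, 0.1453]
tcp_rot: [-0.001, 0.703, 0.711, -0.0]
force: [2.6, 0.4, -2.6]
grip_width: 0.0548
```

```bash
python3 - <<'E'
from h import *
goto([.3986,-.2931,.10],-1.561+np.pi/2)
E
```

```text
shift [-0.1171 -0.0107  0.0452] turn_z 0.001 tilt [-1.1e-03  5.0e-04 -1.0e+00] q7 -0.06
```

apply_moves --pt "-0.118 -0.011 0 0 0 0" --pt "-0.118 -0.011 0.02 0 0 0" --pt "-0.118 -0.011 0.045 0 0 0" --pt "-0.118 -0.011 0.045 0 0 0" --pt "-0.118 -0.011 0.045 0 0 0"

```text
clock: 25.0
ee_pos: [0.4, -0.291, 0.1014]
tcp_rot: [-0.0, 0.703, 0.712, 0.0]
force: [-0.0, 0.2, -1.2]
grip_width: 0.0549
```

```bash
python3 - <<'E'
from h import *
import cv2
s=observe();im=snapshot("wrist");print(s["ee_pos"])
cv2.imwrite("pics/w5.png",cv2.resize(im[:,:,::-1],(768,576),interpolation=cv2.INTER_CUBIC))
goto([.3986,-.2931,.0235],-1.561+np.pi/2)
E
```

```text
[ 0.39995327 -0.29095662  0.10135516]
shift [-0.0019 -0.0017  0.0783] turn_z 0.003 tilt [ 5.e-04 -1.e-04 -1.e+00] q7 0.1
```

View pics/w5.png

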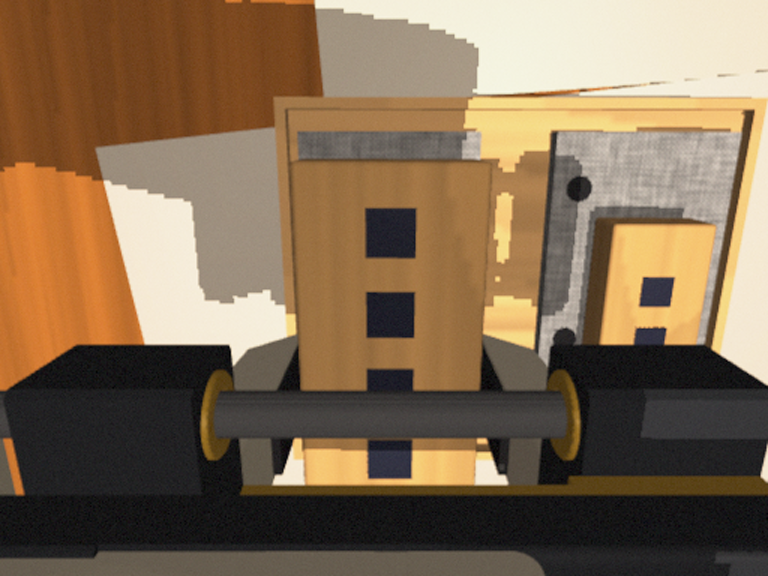

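Block_2 lies on its pad at right; block_4 hangs aligned over the near pad, with pad corners (298,132), (481,132) and block top edge (292,161)–(492,161).

```bash
python3 - <<'E'
from h import *
s=observe();r=rot(s["tcp_rot"]);z=s["ee_pos"][2]
t=lambda px,zz: r.inv().apply(pix2w("wrist",np.array(px)/1.5-.2,zz,s)-s["ee_pos"]).round(4)[:,:2]
b=t([(292,161),(492,161)],z+.0175);p=t([(298,132),(481,132)],.014)
print("block centre",b.mean(0)-[.0675,0],"pad centre",p.mean(0)-[.08,0])
k=t([(611,222),(715,226)],.04);print("b2 centre",k.mean(0)-[.0425,0],"its pad",p.mean(0)-[.08,-.12])
E
```

```text
block centre [-1.2e-03  1.0e-04] pad centre [-0.00445 -0.0006 ]
b2 centre [-0.00555  0.1181 ] its pad [-0.00445  0.1194 ]
```

apply_moves --pt "-0.003 -0.001 0.045 0 0 0" --pt "-0.003 -0.001 0.068 0 0 0" --pt "-0.003 -0.001 0.076 0 0 0" --pt "-0.003 -0.001 0.0775 0 0 0" --pt "-0.003 -0.001 0.0775 0 0 0"

```text
clock: 25.68
ee_pos: [0.3995, -0.2952, 0.0247]
tcp_rot: [0.001, 0.703, 0.711, 0.0]
force: [-0.2, 0.6, -2.1]
grip_width: 0.0551
```

apply_moves --pt "0 0 0 0 0 0" --pt "0 0 0 0 0 0" --pt "0 0 0 0 0 0" --pt "0 0 0 0 0 0" --pt "0 0 0 0 0 0" --pt "0 0 0 0 0 0" --gripper 35

```text
clock: 26.42
ee_pos: [0.3987, -0.295, 0.0237]
tcp_rot: [-0.0, 0.703, 0.711, 0.0]
force: [-0.3, -0.2, 0.1]
grip_width: 0.0794
```

apply_moves --pt "0 0 -0.02 0 0 0" --pt "0 0 -0.06 0 0 0" --pt "0 0 -0.12 0 0 0" --pt "0 0 -0.18 0 0 0" --pt "-0.1 0 -0.2 0 0 0" --pt "-0.22 0 -0.2 0 0 0" --pt "-0.25 0 -0.2 0 0 0" --pt "-0.25 0 -0.2 0 0 0"

```text
clock: 27.42
ee_pos: [0.4011, -0.5457, 0.2237]
tcp_rot: [0.0, 0.703, 0.711, -0.0]
force: [0.7, 0.8, 0.1]
grip_width: 0.0791
```

```bash
python3 - <<'E'
from h import *
import cv2
im=snapshot("top")[:,:,::-1]
cv2.imwrite("pics/end.png",cv2.resize(im[165:305,200:405],None,fx=3.9,fy=3.9,interpolation=cv2.INTER_CUBIC))
E
```

```text
(no output)
```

View pics/end.png

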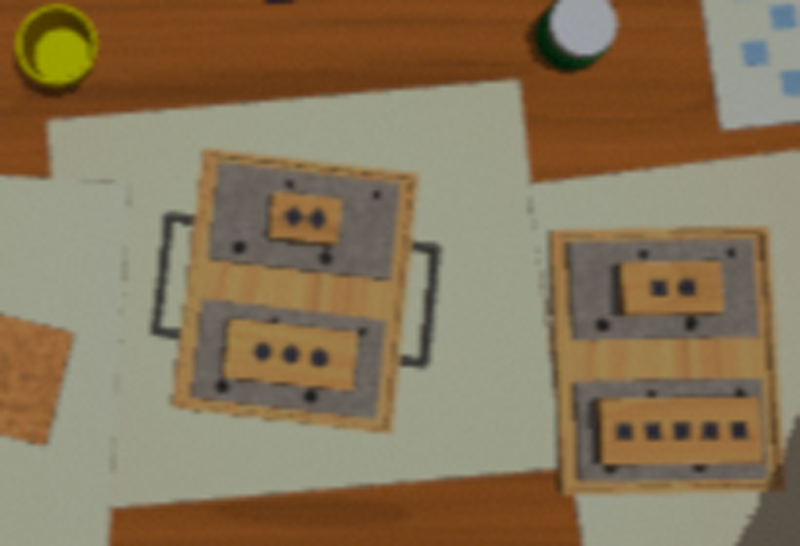

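All four blocks lie on their pads, and the pot and jar stand where they were. A last numeric check of the mark centres, then the hand-in.

```bash
python3 - <<'E'
from h import *
pads=dict(b1=((306,218),(.5795,.0187),1.459),b3=((291,355),(.4611,.0343),1.459),b2=((673,288),(.5181,-.2915),-1.561),b4=((682,431),(.3986,-.2931),-1.561))
for n,(px,c,a) in pads.items():
    d=pix2w("top",np.array(px)/3.9+[200,165]-.37,.040)[0,:2]-c
    print(n,"along, across mm",(1000*d@[np.cos(a),np.sin(a)]).round(1),(1000*d@[np.sin(a),-np.cos(a)]).round(1))
print(hand_in())
E
```

```text
b1 along, across mm -0.8 0.3
b3 along, across mm -1.8 2.7
b2 along, across mm 1.6 -0.1
b4 along, across mm 2.3 0.2
the job is handed in; nothing more can be done
None
```

I dealt out the stack from the top down and handed the job in at about 27.5 s on the robot's clock. The hand-in gives no verdict.

| Block | Tray | Pad | Offset from pad centre, along / across (mm) |
|---|---|---|---|
| block_1 | with handles | far | -0.8 / 0.3 |
| block_2 | plain | far | 1.6 / -0.1 |
| block_3 | with handles | near | -1.8 / 2.7 |
| block_4 | plain | near | 2.3 / 0.2 |

- **Final check:** the last overhead picture shows each block flat, released and in line with its pad. The offsets are from that picture and are well inside the 15 mm limit.
- **Bystanders and gripper:** the paint jar and yellow pot still stand where they were, judged by eye. The gripper is raised and clear of everything.
- **Failures and disagreements:** none of the checks failed. The wrist and overhead cameras differed by only 2–4 mm on the pad positions. Each block was let go about 1–2 mm above its pad.

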